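Hang the sweet scoop on its tub

ROBOT

A 6-joint arm with a two-finger parallel gripper is mounted at the origin on a cart in front of the work surface, level with it; the furniture and walls round the work are solid. World frame = base frame: x ahead of the robot, y to its left, z up, the work surface at z = 0. Lengths are in m, angles in degrees, forces in N, time in s.
With the tool pointing down it reaches from about 0.375 to 0.9 m from the base axis. Payload 3.1 kg.
Tool frame: the origin (TCP) lies on the centre line of the jaws, within the pads' length; the fingertips stand 11 mm ahead of it and the grasp point (between the pads) lies 8 mm behind it; z points along the fingers, y is the line along which they close (so a half turn about z gives the same grasp; the last joint's range is limited). The gripper opens to 87 mm and grips with 3 to 60 N. Pads are 19 mm wide; open, the fingers measure 117 mm over their backs; the gripper's body (75 mm by 190 mm) begins 51 mm behind the grasp point.
Start: joints at [-10.227, 30.224, 82.088, -0, 67.689, -10.227], TCP at [0.625, 0, 0.234] pointing down, gripper open.
Joint ranges: [-176.69, 176.69], [-43.24, 126.21], [12.49, 139.97], [-82, 262], [0, 151.66], [-163.58, 163.58]. Speed limits (degrees/s): [159.86, 159.86, 180, 180, 180, 180].

INTERFACE

Orientations are given as a 3x3 rotation matrix whose columns are the frame's x, y, z axes.
In Python, from rig import * gives the robot as it stands.
- The arm moves only by the shell command python3 -m inch 'ROWS'. ROWS is JSON, a list of rows, each an object of numbers: "gripper": the opening in per cent of the stroke, from 0 (shut) to 100 (fully open); "dx", "dy", "dz": the shift along the tool's x, y, z in mm; "turn": the turn about the tool's z in rad. A call has 1 to 12 rows; each row is the pose to reach, as a shift and turn from the pose commanded when the call began, along the tool's axes at that moment; what a row does not reach only later rows make up. A row lasts 1/10 s, in which the tool goes at most 50 mm and 8.59 degrees, less where a joint would pass 70% of its speed; a pose out of reach is approached as far as the arm can. A call with a gripper value outside its range is refused whole. The fingers move at their own pace and stop on an object; the grip force is fixed at half the most. Time passes only in rows, so rows that repeat a pose let the fingers close. It gives the time, the measured TCP pose, the force and the opening at its end, in the units of the state.
- read_state(): the state, without advancing time (a new reading comes with each control period).
- capture(name): name is "scene" or "side" or "wrist"; returns the picture (384x512x3 uint8, red, green, blue); there is no depth.
- get_calibration(name): a dict with "camera_matrix" (3x3 intrinsics, pixels), "world_to_cam" (4x4, takes a point from world to camera coordinates); the wrist camera has in their place "T_tool_cam" (4x4, takes a point from camera to tool coordinates, whose origin is the TCP and whose axes are the flange's). Camera axes: x right, y down, z forward; pixel columns grow to the right and rows downward; lengths in m; the calibration is good to about 2 mm. A picture is of the moment at which its call begins: read the wrist's pose just before it. get_calibration takes no time and is no camera call.
- hand_in(): hands the job in, once; it reports no verdict.
Trained networks look in the newest picture that a camera, given by its name, has taken for a name from the list of things; names that differ only in an ending like _2 or _b are one class to them, and where a whole thing is asked for, a point or a joint stands for the part that bears it (a point fixed in the world has none). Each returns a list of dicts, best first, with "score" (0 to 1); they miss things now and then, are a little off and sometimes report something else, mostly with a low value. They report only what shows in the picture. A call takes as long as a camera call. They do not tell look-alikes from the thing itself.
- recognise(camera, query): "extent" ([centre column, centre row, width, height] in pixels, round what is visible of it).
The state is a dict: "time_s": time; "joint_positions": joint angles; "qvel": joint speeds; "tau": joint torques, N m; "position": TCP position; "tcp_rot": TCP orientation; "force": force on the tool from outside, world axes, zero at the start; "moment": the same for the moment, N m; "opening": opening from 0.0 (shut) to 1.0 (fully open).
Only numpy, scipy, OpenCV 4.12 (cv2) and the standard library are available. Lean on these libraries where they do the work, as an engineer would, in place of code of your own. Each camera call takes 0.05 s, during which the arm holds its last target. There are 200 camera calls.

TASK

The scoop with the orange grip has been left standing on the shop counter. Hang it by its own hook over the rim of the blue sweet tub, on any side, with the cup hanging inside the tub above the sweets, and let go so that it stays there. Do not tip either tub over or push it more than a little (about 3 cm) out of place.

Things in the scene. Friction and masses are not known exactly. Their poses are not given: they have to be found in the camera images.
- scoop: steel scoop, 152 mm high, 0.12 kg, standing on its cup. Origin: centre of the cup's underside; z up; handle and hook at -x. Cup round, 59 across, 36 high. Upright flat handle at x = -31. From its back a 14 wide strip arches away in -x and down: a hook like an upside-down U, slot 24 wide (x = -33 to -57), top of the slot 78 above the underside, tip at x = -62, 40 above it.
- scoop_grip (a point): centre of the scoop's upright orange grip, at x = -31 mm and 126 above the cup's underside; axes as the scoop's. The grip is 18 wide (y), 12 thick (x), 52 high, and is the top of the scoop; take it across its 18 mm width (y) from above.
- scoop_hook (a point): middle of the hook's slot, right under the top of its arch: the point that rests on a rim. x = -45 mm, 78 above the cup's underside: 14 behind (-x) and 48 below the grip's centre; axes as the scoop's. Hung, the cup's underside is 37 above the tub's and the scoop swings some 7 degrees to lean on the wall.
- tub_blue: the target: blue plastic tub with a layer of round sweets on its floor and a blank white card on its -x face: open rectangular box, 120 (x) by 140 (y) by 115 mm high, walls 4 thick, all four alike, 0.7 kg, loose on the counter. Origin: centre of its underside, z up; rim 115 above it. The sweets are fixed, tops 20 above the underside.
- tub_green: not to be used: green plastic tub with a layer of round sweets on its floor and a blank white card on its -x face: open rectangular box, 120 (x) by 140 (y) by 115 mm high, walls 4 thick, all four alike, 0.7 kg, loose on the counter. Origin: centre of its underside, z up; rim 115 above it. The sweets are fixed, tops 20 above the underside.
There are look-alikes about, which are no part of the job. There is more than one size of the scoop; the one meant has the size given above.

How it is judged (in metres and radians):
At the end, for the whole second after the job is handed in: The released scoop hangs at rest on the blue tub: hook over a wall (within 20 mm sideways), 106 to 132 mm above the tub's underside (rim 115), cup centre inside the tub, scoop within 0.4 rad of upright and bearing on the tub, tub level within 0.1 rad (z of scoop_hook in the frame of tub_blue between 0.106 and 0.132 m and (x of scoop_hook in the frame of tub_blue between -0.08 and -0.04 m or x of scoop_hook in the frame of tub_blue between 0.04 and 0.08 m or y of scoop_hook in the frame of tub_blue between -0.09 and -0.05 m or y of scoop_hook in the frame of tub_blue between 0.05 and 0.09 m) and x of scoop in the frame of tub_blue between -0.058 and 0.058 m and y of scoop in the frame of tub_blue between -0.068 and 0.068 m and angle between scoop's own z axis and vertical below 0.4 rad and contact force between scoop and tub_blue above 0.2 N and angle between tub_blue's own z axis and vertical below 0.1 rad and linear speed of scoop below 0.03 m/s and angular speed of scoop below 0.3 rad/s); the robot touches nothing.
It fails at once if the blue tub is shifted more than 40 mm (distance of tub_blue from where it was at the start of the episode above 0.04 m).
It fails at once if the green tub is shifted more than 30 mm (distance of tub_green from where it was at the start of the episode above 0.03 m).
It fails at once if a tub is tipped more than 0.35 rad (angle between any of tub_blue, tub_green's own z axis and vertical above 0.35 rad).
It also fails if it takes over 40 s, if anything falls off the work surface, if the arm or the gripper's body presses on something with over 40 N, if the wrist force passes 120 N, or if a joint passes its speed limit or range.

## Working session

There is one attempt and no reset: what is moved stays moved. The work goes in short steps, Python scripts to look and compute and a shell command to move; the robot and the scene stay as the last step left them, time stands still between calls to the robot, and variables do not carry over. Pictures are saved under pics/ and viewed, on a budget of 10 in all, crops included, one or two more only if the job needs it, and the job is handed in when it is done.

```bash
mkdir -p pics; python3 - <<'E'
from rig import *
import cv2,numpy as np
a=capture("scene")
for q in ["scoop","scoop_grip","tub_blue","tub_green"]:
    print(q,[(np.round(d["extent"]).tolist(),round(d["score"],2)) for d in recognise("scene",q)])
b=capture("side")
for q in ["scoop","scoop_grip","tub_blue","tub_green"]:
    print(q,[(np.round(d["extent"]).tolist(),round(d["score"],2)) for d in recognise("side",q)])
for n,i in (("scene",a),("side",b)):
    cv2.imwrite(f"pics/{n}0.png",cv2.resize(i[:,:,::-1],(800,600),interpolation=cv2.INTER_CUBIC))
    c=get_calibration(n);print(c["camera_matrix"],np.round(c["world_to_cam"],3))
print(get_calibration("wrist"))
E
```

```text
scoop [([250.0, 238.0, 28.0, 45.0], 0.77), ([221.0, 211.0, 19.0, 30.0], 0.69), ([262.0, 179.0, 74.0, 74.0], 0.23)]
scoop_grip [([249.0, 236.0, 30.0, 48.0], 0.74), ([222.0, 211.0, 30.0, 34.0], 0.72)]
tub_blue [([263.0, 176.0, 73.0, 80.0], 0.7)]
tub_green [([331.0, 227.0, 86.0, 91.0], 0.93)]
scoop [([225.0, 176.0, 43.0, 60.0], 0.59)]
scoop_grip [([223.0, 174.0, 40.0, 61.0], 0.84), ([270.0, 163.0, 18.0, 43.0], 0.81)]
tub_blue [([324.0, 205.0, 100.0, 100.0], 0.78)]
tub_green [([233.0, 262.0, 108.0, 120.0], 0.95), ([223.0, 175.0, 41.0, 61.0], 0.58)]
[[367.37391114   0.         257.80271088]
 [  0.         367.37391114 194.82484923]
 [  0.           0.           1.        ]] [[ 0.657 -0.753  0.017 -0.513]
 [-0.548 -0.494 -0.675  0.256]
 [ 0.517  0.435 -0.738  0.737]
 [ 0.     0.     0.     1.   ]]
[[441.30939054   0.         255.67458796]
 [  0.         441.30939054 191.7743408 ]
 [  0.           0.           1.        ]] [[ 0.684  0.729  0.016 -0.186]
 [ 0.59  -0.54  -0.601 -0.391]
 [-0.429  0.42  -0.799  1.27 ]
 [ 0.     0.     0.     1.   ]]
{'camera_matrix': array([[312.38589428,   0.        , 259.04976554],
       [  0.        , 312.38589428, 191.36606841],
       [  0.        ,   0.        ,   1.        ]]), 'T_tool_cam': array([[-3.33262483e-04, -9.64177676e-01, -2.65257040e-01,
         7.34626654e-02],
       [ 9.99999938e-01, -2.91558324e-04, -1.96595857e-04,
         8.95768861e-04],
       [ 1.12215439e-04, -2.65257089e-01,  9.64177714e-01,
        -1.52002496e-01],
       [ 0.00000000e+00,  0.00000000e+00,  0.00000000e+00,
         1.00000000e+00]])}
```

View pics/scene0.png

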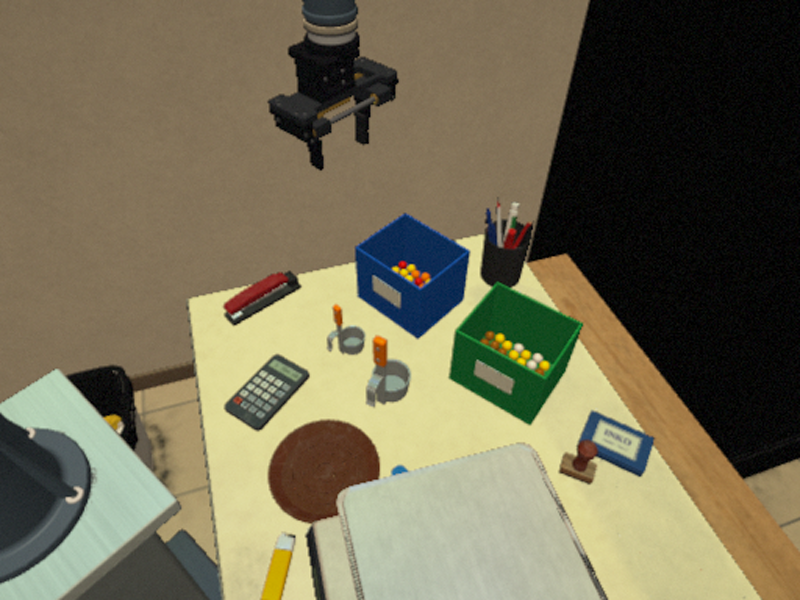

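View pics/side0.png

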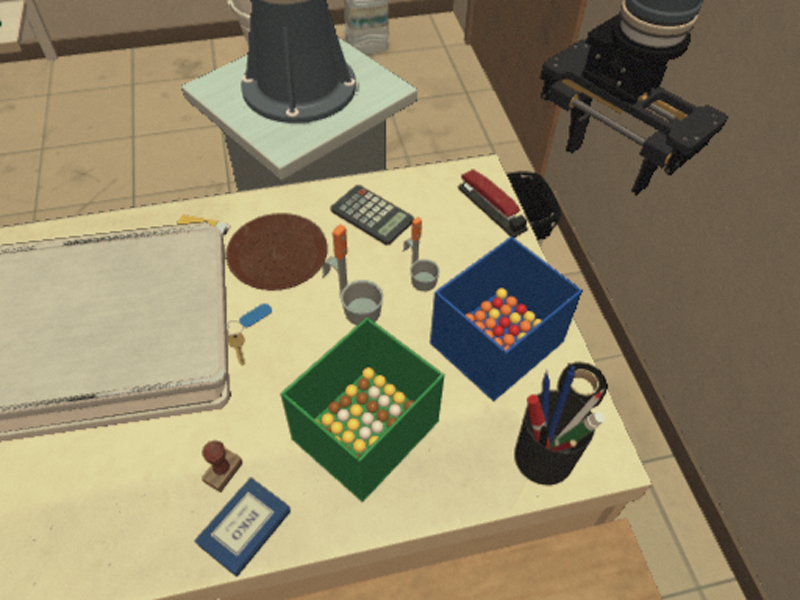

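The scene view (800x600) shows the big scoop's grip at (380,352) and its cup at (393,380). The small look-alike is at (338,316), the blue tub's rim corners are at (356,249), (406,216) and (468,258), and the green tub is to the right. The side view has the big grip at (340,242), its cup at (362,300), and the blue tub's rim at (513,238), (581,292) and (437,291).

```bash
cat > h.py <<'E'
from rig import *
import numpy as np, cv2
from scipy.optimize import least_squares
C={n:get_calibration(n) for n in("scene","side")}
def proj(n,p):
    c=C[n];q=c["world_to_cam"]@np.append(p,1);u=c["camera_matrix"]@q[:3];return u[:2]/u[2]
def tri(a,b):
    f=lambda p:np.r_[proj("scene",p)-np.array(a)/1.5625,proj("side",p)-np.array(b)/1.5625]
    r=least_squares(f,[.6,0,.1]);return np.round(r.x,4),np.round(r.fun,1)
def Rz(t):return np.array([[np.cos(t),-np.sin(t),0],[np.sin(t),np.cos(t),0],[0,0,1]])
def fit(obs,x0=(.7,0,0)):
    f=lambda v:np.concatenate([proj(n,Rz(v[2])@np.array(l)+[v[0],v[1],0])-np.array(px)/1.5625 for n,l,px in obs])
    r=least_squares(f,x0);return np.round(r.x,4),np.round(r.fun,1)
E
python3 - <<'E'
from h import *
print("griptop",tri((380,338),(340,227)));print("gripbot",tri((380,367),(340,259)))
print("cuprim",tri((393,379),(362,300)));print("hooktip",tri((372,404),(326,273)))
print("small top",tri((338,305),(417,218)))
X,Y,Z=.06,.07,.115
print("blue",fit([("scene",(-X,Y,Z),(356,249)),("scene",(X,-Y,Z),(468,258)),("scene",(X,Y,Z),(406,216)),("scene",(-X,-Y,0),(418,333)),
("side",(-X,Y,Z),(513,238)),("side",(X,Y,Z),(581,292)),("side",(-X,-Y,Z),(437,291)),("side",(X,-Y,0),(494,398))]))
print("green",fit([("scene",(-X,Y,Z),(455,333)),("scene",(X,-Y,Z),(581,323)),("scene",(X,Y,Z),(500,285)),("scene",(-X,-Y,0),(530,418)),
("side",(-X,Y,Z),(366,320)),("side",(X,Y,Z),(442,375)),("side",(-X,-Y,Z),(284,396)),("side",(X,-Y,0),(363,498))]))
print("scoop",fit([("scene",(-.031,0,.152),(380,338)),("side",(-.031,0,.152),(340,227)),("scene",(0,0,.036),(393,379)),("side",(0,0,.036),(362,300)),("scene",(-.06,0,.04),(372,404)),("side",(-.06,0,.04),(326,273))],(.6,0,0)))
s=read_state();print(s["position"],s["tcp_rot"],s["opening"])
E
```

```text
griptop (array([ 0.4343, -0.2582,  0.1539]), array([-0.7, -0.9, -0.7,  0.8]))
gripbot (array([ 0.4323, -0.2599,  0.0936]), array([-0.4, -0.5, -0.4,  0.4]))
cuprim (array([ 0.4642, -0.2536,  0.0281]), array([-1. , -1.1, -0.9,  1. ]))
hooktip (array([ 0.4051, -0.2672,  0.0438]), array([-1. , -1.1, -1. ,  1.1]))
small top (array([ 0.4618, -0.1502,  0.1152]), array([-0.6, -0.8, -0.6,  0.8]))
blue (array([ 0.6253, -0.151 , -0.0388]), array([-1.7, -2.6,  1. , -5. , -0.6, -3.1, -1.4,  3.5, -0.7, -1.1,  1.3,
       -0. , -2.5,  0.1, -1.6,  3. ]))
green (array([ 0.6033, -0.3683,  0.1095]), array([-0.7, -2.1,  1.1, -1.3, -2.9, -3.3,  0.1,  4. , -0.3, -1.9,  1.8,
       -0.4, -2.9, -0.4,  0.1,  3.7]))
scoop (array([ 0.4646, -0.2551,  0.1568]), array([-0.2,  0.3, -1.5,  1.8, -0.4, -2.8, -1.4, -0.8, -1.8, -0.9,  0.2,
        1.5]))
[6.24937034e-01 4.05921587e-05 2.33517294e-01] [[ 6.10128917e-06  9.99999996e-01 -9.22793817e-05]
 [ 1.00000000e+00 -6.09910806e-06  2.36361918e-05]
 [ 2.36356288e-05 -9.22795258e-05 -9.99999995e-01]] 0.9986290356497338
```

Big scoop measures 154 mm high and the small one 115, so the big one is the one meant. I'll move above its grip, turned to match.

```bash
python3 -m inch '[{"dx":-50,"dy":-40,"dz":-36,"turn":0.14,"gripper":60},{"dx":-100,"dy":-80,"dz":-46,"turn":0.28,"gripper":60},{"dx":-150,"dy":-115,"dz":-46,"turn":0.42,"gripper":60},{"dx":-200,"dy":-150,"dz":-46,"turn":0.56,"gripper":60},{"dx":-240,"dy":-180,"dz":-46,"turn":0.7,"gripper":60},{"dx":-258,"dy":-191,"dz":-46,"turn":0.84,"gripper":60},{"dx":-258,"dy":-191,"dz":-46,"turn":0.98,"gripper":60},{"dx":-258,"dy":-191,"dz":-46,"turn":1.12,"gripper":60},{"dx":-258,"dy":-191,"dz":-46,"turn":1.26,"gripper":60},{"dx":-258,"dy":-191,"dz":-46,"turn":1.41,"gripper":60},{"dx":-258,"dy":-191,"dz":-46,"turn":1.41,"gripper":60},{"dx":-258,"dy":-191,"dz":-46,"turn":1.41,"gripper":60}]'
python3 - <<'E'
from h import *
s=read_state();a=capture("wrist")
print(s["position"],s["tcp_rot"],s["joint_positions"])
for q in ["scoop_grip","tub_blue"]:print(q,[(np.round(d["extent"]).tolist(),round(d["score"],2)) for d in recognise("wrist",q)])
cv2.imwrite("pics/w1.png",cv2.resize(a[:,:,::-1],(800,600),interpolation=cv2.INTER_CUBIC))
E
```

```text
time_s: 1.7
position: [0.434, -0.258, 0.2796]
tcp_rot: [[0.987, 0.163, 0.0], [0.163, -0.987, -0.0], [0.0, 0.0, -1.0]]
force: [-0.2, 0.1, -0.0]
opening: 0.597
[ 0.43395952 -0.25795597  0.27963544] [[ 9.86588132e-01  1.63229440e-01  8.70812029e-05]
 [ 1.63229449e-01 -9.86588129e-01 -1.03639918e-04]
 [ 6.89961952e-05  1.16464130e-04 -9.99999991e-01]] [-4.34292659e+01  1.76591875e+01  9.57619860e+01 -9.61702799e-04
  6.65711209e+01  3.71767217e+01]
scoop_grip [([260.0, 154.0, 47.0, 79.0], 0.85), ([175.0, 122.0, 42.0, 55.0], 0.79)]
tub_blue [([171.0, 28.0, 166.0, 56.0], 0.85)]
```

View pics/w1.png

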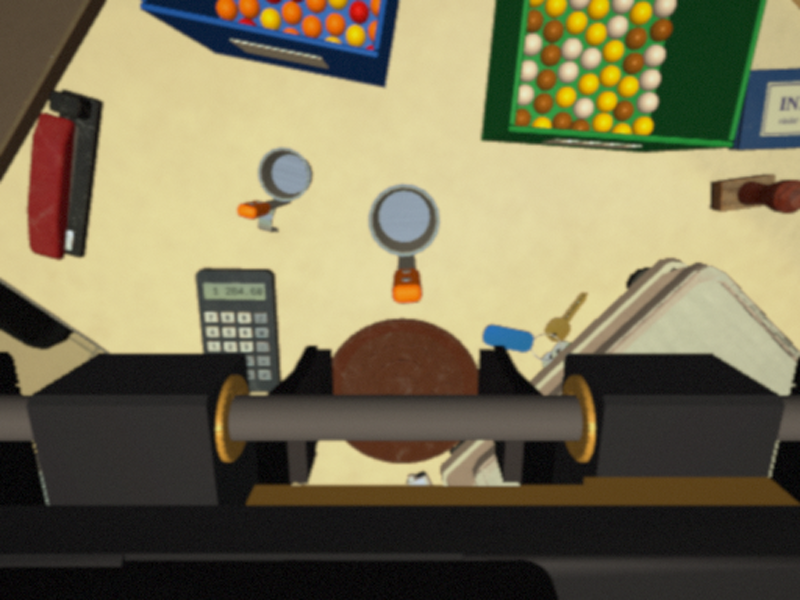

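The wrist view (800x600) shows the grip's top centre near (407,294), the cup's rim centre at (404,218), and the fingers spread symmetrically. The look-alike is off to the left at (255,209).

```bash
cat >> h.py <<'E'
def ray(px,z,s):
    c=get_calibration("wrist");R=np.array(s["tcp_rot"]);t=np.array(s["position"]);T=c["T_tool_cam"]
    o=R@T[:3,3]+t;d=R@T[:3,:3]@np.linalg.inv(c["camera_matrix"])@np.r_[np.array(px)/1.5625,1]
    return o+d*(z-o[2])/d[2]
E
python3 - <<'E'
from h import *
s=read_state();R=np.array(s["tcp_rot"]);p=np.array(s["position"])
for n,px,z in [("griptop",(407,295),.152),("cup",(404,218),.036)]:
    w=ray(px,z,s);print(n,w,"tool mm",R.T@(w-p)*1e3)
E
```

```text
griptop [ 0.433184   -0.25846863  0.152     ] tool mm [ -0.95340363   0.4701869  127.57284804]
cup [ 0.46562633 -0.251238    0.036     ] tool mm [ 32.23164344  -1.41281525 243.57282122]
```

```bash
python3 -m inch '[{"dx":-1,"dy":0,"dz":45},{"dx":-1,"dy":0,"dz":85},{"dx":-1,"dy":0,"dz":115},{"dx":-1,"dy":0,"dz":140},{"dx":-1,"dy":0,"dz":160},{"dx":-1,"dy":0,"dz":160},{"dx":-1,"dy":0,"dz":160,"gripper":0},{"dx":-1,"dy":0,"dz":160,"gripper":0},{"dx":-1,"dy":0,"dz":160,"gripper":0},{"dx":-1,"dy":0,"dz":160,"gripper":0},{"dx":-1,"dy":0,"dz":160,"gripper":0},{"dx":-1,"dy":0,"dz":160,"gripper":0}]'
```

```text
invalid input
```

```bash
python3 -m inch '[{"dx":-1,"dy":0,"dz":45,"turn":0,"gripper":60},{"dx":-1,"dy":0,"dz":85,"turn":0,"gripper":60},{"dx":-1,"dy":0,"dz":115,"turn":0,"gripper":60},{"dx":-1,"dy":0,"dz":140,"turn":0,"gripper":60},{"dx":-1,"dy":0,"dz":160,"turn":0,"gripper":60},{"dx":-1,"dy":0,"dz":160,"turn":0,"gripper":60},{"dx":-1,"dy":0,"dz":160,"turn":0,"gripper":0},{"dx":-1,"dy":0,"dz":160,"turn":0,"gripper":0},{"dx":-1,"dy":0,"dz":160,"turn":0,"gripper":0},{"dx":-1,"dy":0,"dz":160,"turn":0,"gripper":0},{"dx":-1,"dy":0,"dz":160,"turn":0,"gripper":0},{"dx":-1,"dy":0,"dz":160,"turn":0,"gripper":0}]'
```

```text
time_s: 3.05
position: [0.4332, -0.2584, 0.1201]
tcp_rot: [[0.987, 0.16, 0.001], [0.16, -0.987, -0.001], [0.0, 0.001, -1.0]]
force: [-1.3, 0.1, 2.0]
opening: 0.206
```

```bash
python3 -m inch '[{"dx":0,"dy":0,"dz":-20,"turn":0,"gripper":0},{"dx":0,"dy":0,"dz":-55,"turn":0,"gripper":0},{"dx":0,"dy":0,"dz":-95,"turn":0,"gripper":0},{"dx":0,"dy":0,"dz":-135,"turn":0,"gripper":0},{"dx":10,"dy":-10,"dz":-160,"turn":0.05,"gripper":0},{"dx":30,"dy":-35,"dz":-170,"turn":0.1,"gripper":0},{"dx":50,"dy":-60,"dz":-170,"turn":0.15,"gripper":0},{"dx":70,"dy":-80,"dz":-170,"turn":0.2,"gripper":0},{"dx":83,"dy":-96,"dz":-170,"turn":0.2,"gripper":0},{"dx":83,"dy":-96,"dz":-170,"turn":0.2,"gripper":0},{"dx":83,"dy":-96,"dz":-170,"turn":0.2,"gripper":0},{"dx":83,"dy":-96,"dz":-170,"turn":0.2,"gripper":0}]'
python3 - <<'E'
from h import *
s=read_state();a=capture("wrist")
print(s["position"],s["tcp_rot"],s["force"])
cv2.imwrite("pics/w2.png",cv2.resize(a[:,:,::-1],(800,600),interpolation=cv2.INTER_CUBIC))
E
```

```text
time_s: 4.25
position: [0.499, -0.1506, 0.2893]
tcp_rot: [[0.999, -0.04, -0.001], [-0.04, -0.999, -0.0], [-0.001, 0.0, -1.0]]
force: [0.1, -1.0, -0.9]
opening: 0.206
[ 0.49900649 -0.15063348  0.28929804] [[ 9.99208636e-01 -3.97664903e-02 -8.52904718e-04]
 [-3.97666088e-02 -9.99208988e-01 -1.22453685e-04]
 [-8.47360507e-04  1.56273908e-04 -9.99999629e-01]] [ 0.06562759 -1.01457711 -0.88634595]
```

View pics/w2.png

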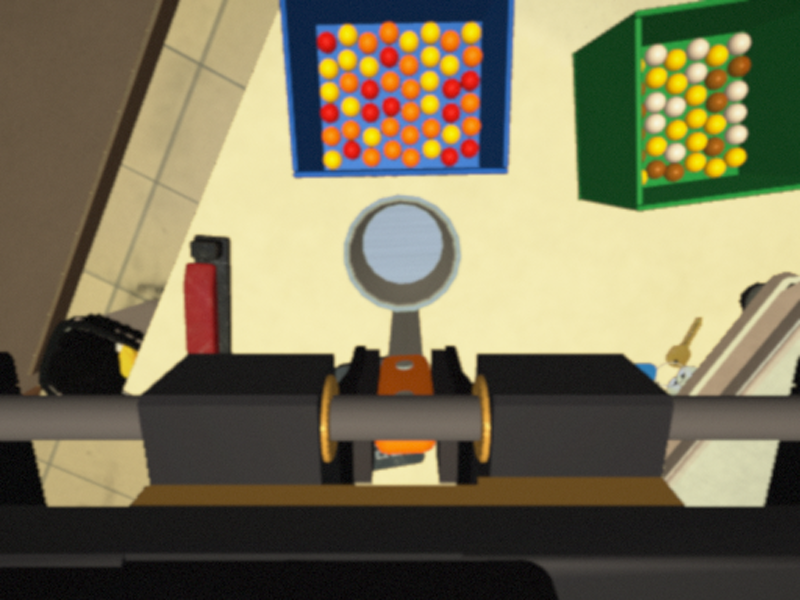

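The view shows the near rim edge of the blue tub running from (294,177) to (508,173). The held cup is upright and square in front of it at (402,252).

```bash
python3 - <<'E'
from h import *
s=read_state();R=np.array(s["tcp_rot"]);p=np.array(s["position"])
q=[]
for n,px,z in [("L",(294,177),.115),("R",(508,173),.115),("cup",(402,252),.205),("FL",(283,0),.115)]:
    w=ray(px,z,s);q.append(w);print(n,w,"tool mm",R.T@(w-p)*1e3)
print("width",np.linalg.norm(q[0]-q[1]),"mid",(q[0]+q[1])/2, "edge normal yaw",np.arctan2(*(q[0]-q[1])[[1,0]])-np.pi/2)
E
```

```text
L [ 0.56742247 -0.08066121  0.115     ] tool mm [ 65.66644582 -72.84771132 174.29030142]
R [ 0.56430555 -0.21933419  0.115     ] tool mm [ 68.13166711  65.83838283 174.30161399]
cup [ 0.53114171 -0.14969541  0.205     ] tool mm [32.12815533 -2.40114775 84.32098388]
FL [ 0.66924565 -0.08441214  0.115     ] tool mm [167.5580654  -73.19675157 174.21716848]
width 0.13870800321394305 mid [ 0.56586401 -0.1499977   0.115     ] edge normal yaw -0.022472942669255813
```

```bash
python3 -m inch '[{"dx":25,"dy":0,"dz":0,"turn":0,"gripper":0},{"dx":55,"dy":-1,"dz":0,"turn":0,"gripper":0},{"dx":75,"dy":-1,"dz":0,"turn":0,"gripper":0},{"dx":82,"dy":-1,"dz":0,"turn":0,"gripper":0},{"dx":82,"dy":-1,"dz":20,"turn":0,"gripper":0},{"dx":82,"dy":-1,"dz":45,"turn":0,"gripper":0},{"dx":82,"dy":-1,"dz":70,"turn":0,"gripper":0},{"dx":82,"dy":-1,"dz":85,"turn":0,"gripper":0},{"dx":82,"dy":-1,"dz":85,"turn":0,"gripper":0},{"dx":82,"dy":-1,"dz":85,"turn":0,"gripper":0},{"dx":82,"dy":-1,"dz":85,"turn":0,"gripper":0}]'
python3 - <<'E'
from h import *
ims=[]
for n,(x,y) in (("scene",(263,176)),("side",(324,190))):
    a=capture(n)[y-75:y+75,x-50:x+50,::-1];ims.append(cv2.resize(a,(400,600),interpolation=cv2.INTER_CUBIC))
cv2.imwrite("pics/v3.png",np.hstack(ims))
E
```

```text
time_s: 5.4
position: [0.582, -0.153, 0.2058]
tcp_rot: [[0.999, -0.04, 0.002], [-0.04, -0.999, -0.001], [0.002, 0.001, -1.0]]
force: [0.4, -0.2, -1.8]
opening: 0.207
```

View pics/v3.png

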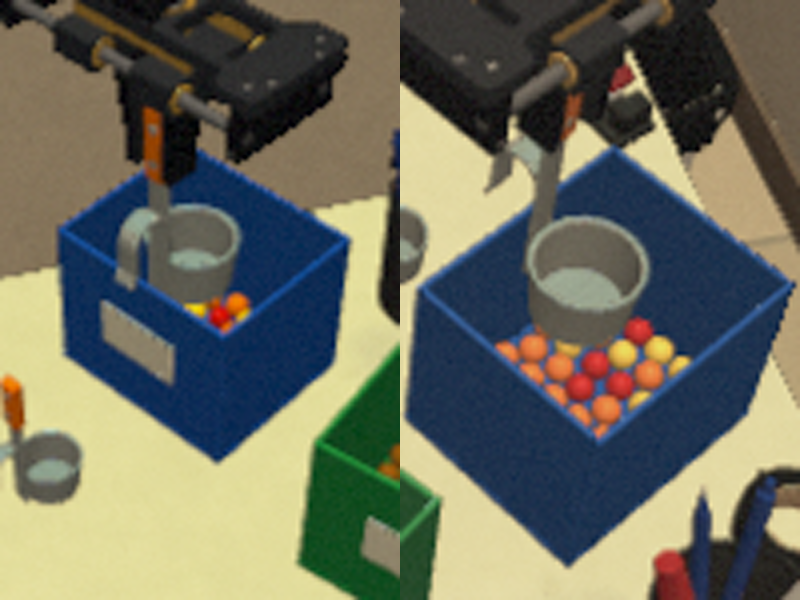

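The hook's tip is just outside the card wall and the cup is inside it, with no contact. Lowering slowly.

```bash
python3 -m inch '[{"dx":0,"dy":0,"dz":10,"turn":0,"gripper":0},{"dx":0,"dy":0,"dz":20,"turn":0,"gripper":0},{"dx":0,"dy":0,"dz":30,"turn":0,"gripper":0},{"dx":0,"dy":0,"dz":38,"turn":0,"gripper":0},{"dx":0,"dy":0,"dz":43,"turn":0,"gripper":0},{"dx":0,"dy":0,"dz":46,"turn":0,"gripper":0},{"dx":0,"dy":0,"dz":46,"turn":0,"gripper":0},{"dx":0,"dy":0,"dz":46,"turn":0,"gripper":0}]'
```

```text
time_s: 6.3
position: [0.5818, -0.1524, 0.1587]
tcp_rot: [[0.999, -0.039, 0.001], [-0.039, -0.999, -0.0], [0.001, 0.0, -1.0]]
force: [0.1, 0.5, -2.2]
opening: 0.204
```

```bash
python3 -m inch '[{"dx":0,"dy":0,"dz":1,"turn":0,"gripper":0},{"dx":0,"dy":0,"dz":2,"turn":0,"gripper":0},{"dx":0,"dy":0,"dz":2,"turn":0,"gripper":0},{"dx":0,"dy":0,"dz":2,"turn":0,"gripper":0}]'
python3 - <<'E'
from h import *
ims=[]
for n,(x,y) in (("scene",(263,176)),("side",(324,190))):
    a=capture(n)[y-75:y+75,x-50:x+50,::-1];ims.append(cv2.resize(a,(400,600),interpolation=cv2.INTER_CUBIC))
cv2.imwrite("pics/v4.png",np.hstack(ims))
E
```

```text
time_s: 6.7
position: [0.582, -0.1524, 0.1573]
tcp_rot: [[0.999, -0.039, 0.001], [-0.039, -0.999, -0.001], [0.001, 0.001, -1.0]]
force: [-1.0, -0.0, 3.9]
opening: 0.202
```

View pics/v4.png

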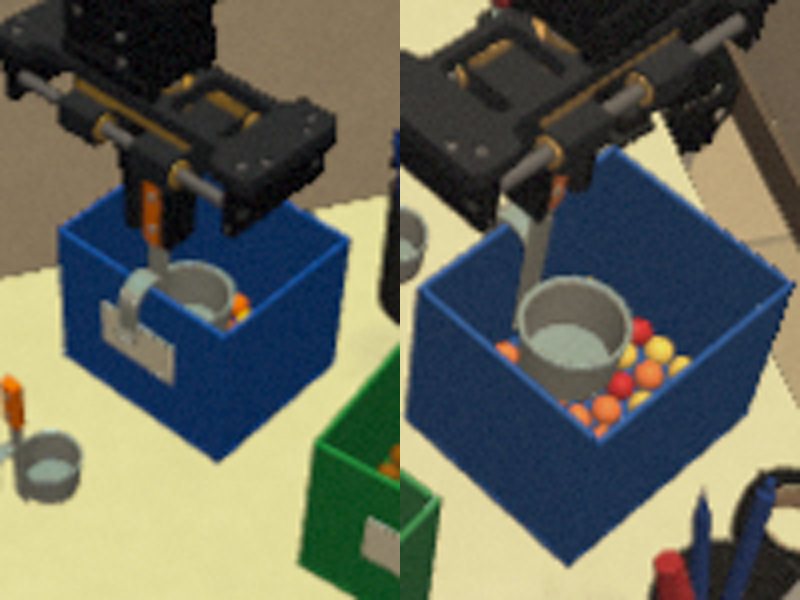

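Force rose by 6 N at the expected height, and the view shows the hook over the card wall with the tub unmoved. Releasing and retreating.

```bash
python3 -m inch '[{"dx":0,"dy":0,"dz":0,"turn":0,"gripper":28},{"dx":0,"dy":0,"dz":0,"turn":0,"gripper":40},{"dx":0,"dy":0,"dz":0,"turn":0,"gripper":55},{"dx":0,"dy":0,"dz":0,"turn":0,"gripper":55},{"dx":0,"dy":0,"dz":0,"turn":0,"gripper":55},{"dx":0,"dy":0,"dz":-10,"turn":0,"gripper":55},{"dx":0,"dy":0,"dz":-25,"turn":0,"gripper":55},{"dx":0,"dy":0,"dz":-50,"turn":0,"gripper":55},{"dx":0,"dy":0,"dz":-80,"turn":0,"gripper":55},{"dx":0,"dy":0,"dz":-110,"turn":0,"gripper":55},{"dx":0,"dy":0,"dz":-110,"turn":0,"gripper":55},{"dx":0,"dy":0,"dz":-110,"turn":0,"gripper":55}]'
python3 - <<'E'
from h import *
ims=[]
for n,(x,y) in (("scene",(263,176)),("side",(324,190))):
    a=capture(n)[y-75:y+75,x-50:x+50,::-1];ims.append(cv2.resize(a,(400,600),interpolation=cv2.INTER_CUBIC))
cv2.imwrite("pics/v5.png",np.hstack(ims))
E
```

```text
time_s: 8.0
position: [0.5818, -0.1524, 0.2677]
tcp_rot: [[0.999, -0.039, 0.002], [-0.039, -0.999, -0.001], [0.002, 0.001, -1.0]]
force: [-0.4, -0.2, -0.5]
opening: 0.552
```

View pics/v5.png

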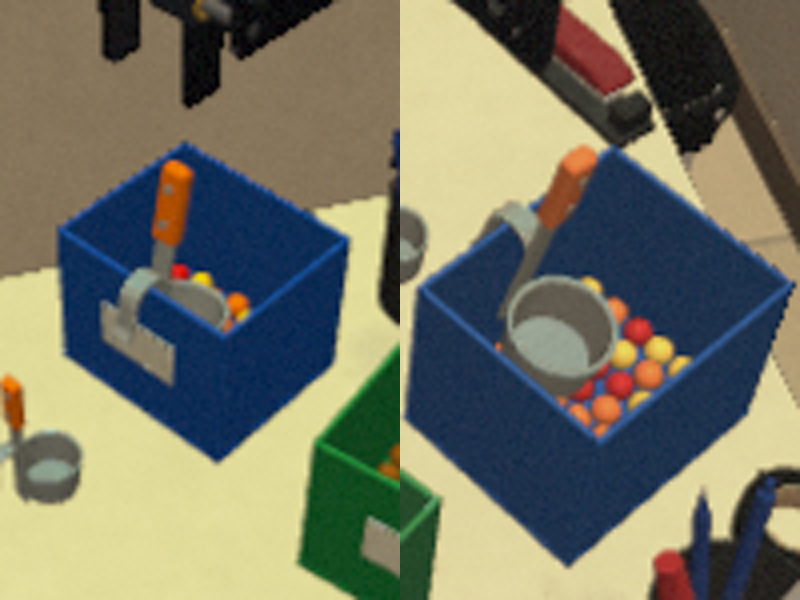

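The scoop hangs over the card wall with its cup inside above the sweets, leaning slightly. The gripper is clear and the tub hasn't moved. I'll let it settle, check that it's still, and hand in.

```bash
python3 -m inch '[{"dx":0,"dy":0,"dz":-20,"turn":0,"gripper":55},{"dx":0,"dy":0,"dz":-20,"turn":0,"gripper":55},{"dx":0,"dy":0,"dz":-20,"turn":0,"gripper":55},{"dx":0,"dy":0,"dz":-20,"turn":0,"gripper":55},{"dx":0,"dy":0,"dz":-20,"turn":0,"gripper":55},{"dx":0,"dy":0,"dz":-20,"turn":0,"gripper":55},{"dx":0,"dy":0,"dz":-20,"turn":0,"gripper":55},{"dx":0,"dy":0,"dz":-20,"turn":0,"gripper":55}]'
python3 - <<'E'
from h import *
a=capture("side").astype(int);[capture("scene") for _ in range(6)];b=capture("side").astype(int)
d=np.abs(a-b).sum(2)[150:250,275:375];print("motion px",(d>90).sum(),d.mean())
print(hand_in())
E
```

```text
time_s: 8.9
position: [0.5815, -0.1522, 0.2864]
tcp_rot: [[0.999, -0.039, -0.0], [-0.039, -0.999, 0.0], [-0.0, -0.0, -1.0]]
force: [-0.6, -0.4, -1.1]
opening: 0.548
motion px 0 6.5053
the job is handed in; nothing more can be done
None
```

The scoop is hanging by its hook over the blue tub's card-side (-x) wall, near the middle, and the job is handed in at about 9 s of robot time. I picked the full-size scoop, which triangulated at about 154 mm high against 115 mm for the small look-alike. I took it across the grip and lowered it until it bore on the rim at about the expected height. Then I let go and lifted the arm clear.

**Last checks:**
- The pictures show the hook over the wall, the cup inside above the sweets with a slight lean, and neither tub visibly moved.
- Two side pictures 0.35 s apart showed no movement of the scoop, and the gripper was well clear.
- I judged the hang by eye and did not measure the final hook height or tilt.

**Disagreement:** my first hand-picked fit of the tubs was up to about 5 pixels off. I aimed from the closer wrist view instead, where the rim came out 139 mm wide against the 140 mm given.

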